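Invert and stack the specimen dishes

ROBOT

A 6-joint arm with a two-finger parallel gripper is mounted at the origin on the work surface. World frame = base frame: x ahead of the robot, y to its left, z up, the work surface at z = 0. Lengths are in m, angles in degrees, forces in N, time in s.
With the tool pointing down it reaches from about 0.4 to 0.825 m from the base axis. Payload 7 kg.
Tool frame: the origin (TCP) lies midway between the tips of the shut fingers; the grasp point (between the pads) lies 19 mm behind it; z points along the fingers, y is the line along which they close (so a half turn about z gives the same grasp; the last joint's range is limited). The gripper opens to 88 mm and grips with 3 to 60 N. Pads are 19 mm wide; open, the fingers measure 130 mm over their backs; the gripper's body (78 mm by 193 mm) begins 47 mm behind the grasp point.
Start: joints at [92.195, 20.546, 0.682, 0, -70.136, -16.507], TCP at [0.167, 0.654, 0.227] pointing down, gripper open.
Joint ranges: [-176.03, 176.03], [-82.01, 121.73], [-58.28, 71.71], [-173.87, 95.51], [-174.79, -0.11], [-173.66, 173.66]. Speed limits (degrees/s): [136.94, 136.94, 172.46, 180, 180, 180].

INTERFACE

Orientations are given as a 3x3 rotation matrix whose columns are the frame's x, y, z axes.
In Python, from rig import robot gives the robot as it stands. Calls block until the motion is done:
- robot.goto(position, orientation): joint-space move of the TCP to a pose.
- robot.servo_line(position, ori=None, speed=0.15): straight line of the TCP; ori=None keeps the orientation; speed is the mean speed in m/s.
- robot.movej(angles): joint-space move.
- robot.move_gripper(opening): opening from 0.0 (shut) to 1.0 (fully open); the grip force is fixed at half the most; returns when the fingers have stopped.
- robot.dwell(seconds).
- robot.ik(position, orientation): joint angles nearest the present ones, or None.
- robot.grab_frame(name): name is "scene" or "top"; returns (picture, depth): 420x560x3 uint8, red, green, blue; 420x560 float32, m along the optical axis (not along the pixel's ray), 0 where there is no reading.
- robot.camera_info(name): a dict with "vfov" (degrees; the focal length in pixels is half the picture's height over the tangent of half this angle, whatever the lens; pixels are square), "cx", "cy" (the principal point, pixels), "k1" (the pictures are not rectified: a ray, as slopes to the right and down, at radius r is drawn at 1 + k1 r^2 times it, then the intrinsics apply), "view" (4x4, takes a point from world to camera coordinates). Camera axes: x right, y down, z forward; pixel columns grow to the right and rows downward; lengths in m; the calibration is good to about 2 mm. A picture is of the moment at which its call begins. camera_info takes no time and is no camera call.
A pose or a line that the arm cannot do raises robot.Unreachable and nothing moves.
- robot.job_done(): hands the job in; it is judged then, once.
Readings, each from a call of its own:
- robot.read_t(): time.
- robot.read_qpos(): joint angles.
- robot.read_qvel(): joint speeds.
- robot.read_effort(): joint torques, N m.
- robot.read_position(): TCP position.
- robot.read_tcp_rot(): TCP orientation.
- robot.read_force(): force on the tool from outside, world axes, zero at the start.
- robot.read_ft_torque(): the same for the moment, N m.
- robot.read_grip_width(): opening from 0.0 (shut) to 1.0 (fully open).
- robot.read_finger_force(): force on a finger pad.
Only numpy, scipy, OpenCV 4.12 (cv2) and the standard library are available. Lean on these libraries where they do the work, as an engineer would, in place of code of your own. Each camera call takes 0.05 s, during which the arm holds its last target. There are 200 camera calls.

TASK

Turn both lidded specimen dishes upside down, pinching base and lid together by the tabs so that neither comes open, and stack them in the white sloping rack: the orange dish first, centred squarely on the plate, then the green one squarely on top of it. Both should end lid-side down, resting on the foot ledge with their tabs at the upper end, set down gently and let go; leave the jar and the carton alone.

Things in the scene. Friction and masses are not known exactly. Their poses are not given: they have to be found in the camera images.
- amber_center (a point): Centre of the closed orange dish: square, 80 x 80 x 40 mm, 0.15 kg. Lower half: orange base; upper half: loose clear lid, same outline, no latch. The point is on the parting plane, half-way through the thickness. z points from base to lid, -x to the tab side. Starts lid up on a 45 degree grey stand, tab uppermost: x points straight down the slope.
- amber_tab (a point): Grip point on the tabs of the orange dish, on the base, axes as its centre, 63 mm from it along -x. Base and lid each have a tab 5 mm thick, 30 mm wide, one upon the other: pinching the pair (10 mm thick) across z clamps them together. The tabs reach from the dish wall, 23 mm away, to 11 mm beyond this point. The dish stands 15 mm proud of the pair on both faces.
- amber_lid_center (a point): Point of the clear lid of the orange dish that coincides with the dish centre while the lid is on (axes as the base).
- green_center (a point): Centre of the closed green dish: square, 80 x 80 x 40 mm, 0.15 kg. Lower half: green base; upper half: loose clear lid, same outline, no latch. The point is on the parting plane, half-way through the thickness. z points from base to lid, -x to the tab side. Starts lid up on a 45 degree grey stand, tab uppermost: x points straight down the slope.
- green_tab (a point): Grip point on the tabs of the green dish, on the base, axes as its centre, 63 mm from it along -x. Base and lid each have a tab 5 mm thick, 30 mm wide, one upon the other: pinching the pair (10 mm thick) across z clamps them together. The tabs reach from the dish wall, 23 mm away, to 11 mm beyond this point. The dish stands 15 mm proud of the pair on both faces.
- green_lid_center (a point): Point of the clear lid of the green dish that coincides with the dish centre while the lid is on (axes as the base).
- rack_seat_low (a point): Place of the lower dish's centre in the fixed white rack with tall yellow ledge. Axes: z vertical, x horizontal from tab side to ledge side, y along the ledge. Its 84 mm wide plate falls at 45 degrees towards +x: up-slope is (-.707,0,.707), outward normal (.707,0,.707). From here the plate is 20 mm along -normal, the ledge (84 mm tall) 40 mm down-slope, the plate's upper end 32 mm up-slope.
- rack_seat_high (a point): Place of the upper dish's centre: 40 mm from the low seat along the outward normal (same axes), on the lower dish and against the ledge. Tabs of seated dishes overhang freely beyond the plate; between the two tab pairs there are 30 mm, so open the fingers only a little there.
- stand_amber: Fixed grey stand that holds the orange dish at the start; origin on the bench under its middle, axes as the rack's. 45 degree plate 84 mm wide falling towards +x, with a 30 mm foot ledge; the dish centre starts 16 mm ahead (+x) of the origin and 77 mm above it.
- stand_green: The same kind of stand, holding the green dish.
- jar_center (a point): Bystander: loose glass jar with black cap, 64 mm diameter, 100 mm tall; point half-way up.
- carton_center (a point): Bystander: loose green tissue carton, a 120 mm cube; point half-way up.
There are look-alikes about, which are no part of the job. What is shaped like the part that bears amber_lid_center but red is not meant.

How it is judged:
By the outcome, as a careful person would: the job done as asked, in the order asked, and still so for the second after the job is handed in, with the robot touching nothing.
It also fails if it takes over 64 s, if anything falls off the work surface, if the arm or the gripper's body presses on something with over 40 N, if the wrist force passes 120 N, or if a joint passes its speed limit or range.

## Working session

There is one attempt and no reset: what is moved stays moved. The work goes in short steps, each a Python script; the robot and the scene stay as the last script left them, time stands still between calls to the robot, and variables do not carry over. Pictures are saved under pics/ and viewed, at most 10 in all, crops included, and the job is handed in when it is done.

```bash
ls; mkdir -p pics; python3 - <<'E'
from rig import robot
import cv2,numpy as np
for n in("scene","top"):
    p,d=robot.grab_frame(n); np.savez(f"{n}.npz",p=p,d=d); cv2.imwrite(f"pics/{n}0.png",p[:,:,::-1])
    i=robot.camera_info(n); print({k:(np.round(v,4).tolist() if k=="view" else v) for k,v in i.items()},(d>0).mean())
print(robot.read_tcp_rot().round(3),robot.read_t())
E
```

```text
pics
{'vfov': 52.2890701086668, 'cx': 277.46588425854276, 'cy': 206.78018264405597, 'k1': -0.09537001660668087, 'view': [[0.8009, 0.5988, 0.0033, -0.3982], [0.4258, -0.5656, -0.7063, -0.1606], [-0.421, 0.5671, -0.7079, 1.2921], [0.0, 0.0, 0.0, 1.0]]} 0.9960204081632653
{'vfov': 49.19499129540401, 'cx': 283.7410053595404, 'cy': 204.34517654259406, 'k1': -0.10861933773255612, 'view': [[-0.0202, -0.9996, 0.0181, -0.0145], [-0.9839, 0.0167, -0.1778, 0.4994], [0.1774, -0.0214, -0.9839, 1.0967], [0.0, 0.0, 0.0, 1.0]]} 0.9960586734693877
[[ 0.969 -0.247 -0.   ]
 [-0.247 -0.969 -0.001]
 [ 0.     0.001 -1.   ]] 0.1
```

View pics/scene0.png

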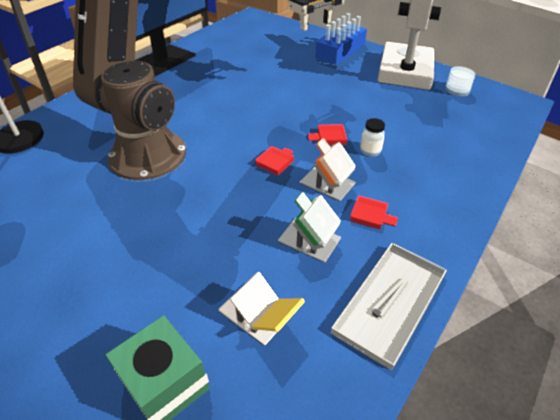

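View pics/top0.png

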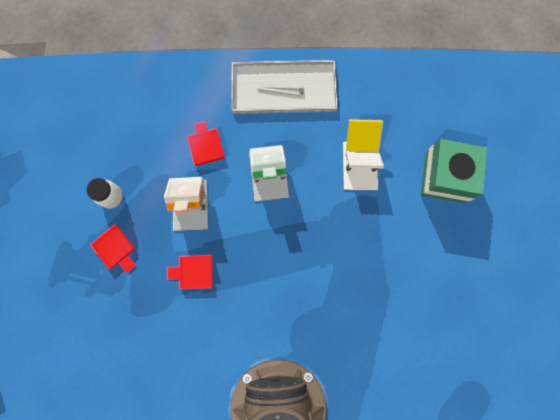

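The scene view shows the orange dish on its stand at about (330,165), the green one at (318,222), the rack at (262,305), the jar at (373,137) and the carton at (157,370). In the top view these are at (187,195), (268,165), (362,155), (105,193) and (460,168). The red halves are decoys. I'll build point clouds next.

```bash
cat > h.py <<'E'
import numpy as np,cv2
from rig import robot
def cloud(n,d):
    i=robot.camera_info(n); h,w=d.shape; f=h/2/np.tan(np.radians(i["vfov"]/2))
    K=np.array([[f,0,i["cx"]],[0,f,i["cy"]],[0,0,1.]])
    uv=np.stack(np.meshgrid(np.arange(w),np.arange(h)),-1).reshape(-1,1,2).astype(float)
    s=cv2.undistortPoints(uv,K,np.array([i["k1"],0,0,0.])).reshape(h,w,2)
    P=np.dstack([s*d[...,None],d]); V=np.array(i["view"])
    return (P-V[:3,3])@V[:3,:3]
def yawR(a): c,s=np.cos(a),np.sin(a); return np.array([[c,-s,0],[s,c,0],[0,0,1.]])
def plane(P,tol=.003):
    c=P.mean(0); n=np.linalg.svd(P-c,full_matrices=False)[2][2]; m=np.ones(len(P),bool)
    for t in (.01,.006,tol,tol,tol):
        m=abs((P-c)@n)<t; c=P[m].mean(0); n=np.linalg.svd(P[m]-c,full_matrices=False)[2][2]
    return c,n*np.sign(n[2]),m
E
python3 - <<'E'
from h import *
rois={"top":dict(amber=(160,170,215,235),green=(243,140,295,205),rack=(338,112,390,195)),
"scene":dict(amber=(305,135,360,195),green=(290,190,345,255),rack=(222,268,308,340))}
for n in rois:
    z=np.load(n+".npz"); p,d=z["p"],z["d"]; X=cloud(n,d); hsv=cv2.cvtColor(p,cv2.COLOR_RGB2HSV)
    t=X[250:300,300:340] if n=="top" else X[320:330,20:90]; print(n,"table z",np.median(t[...,2]))
    for k,(a,b,c,e) in rois[n].items():
        P=X[b:e,a:c]; H=hsv[b:e,a:c]; hi=(P[...,2]>.03)&(d[b:e,a:c]>0)
        cols=dict(white=hi&(H[...,1]<70)&(H[...,2]>120))
        if k=="rack": cols["yellow"]=hi&(abs(H[...,0].astype(int)-25)<8)&(H[...,1]>120)
        if k=="amber": cols["col"]=hi&(H[...,0]<20)&(H[...,1]>110)
        if k=="green": cols["col"]=hi&(abs(H[...,0].astype(int)-68)<22)&(H[...,1]>90)
        for cn,m in cols.items():
            Q=P[m]
            if len(Q)<15: print(n,k,cn,len(Q)); continue
            c0,nn,mm=plane(Q); q=Q[mm]
            print(n,k,cn,len(Q),mm.sum(),"c",c0.round(4),"n",nn.round(3),"yaw",np.degrees(np.arctan2(nn[1],nn[0])).round(1),"lo",q.min(0).round(3),"hi",q.max(0).round(3))
E
```

```text
top table z -0.0008340618018405643
top amber white 1001 482 c [0.5387 0.2187 0.091 ] n [0.656 0.007 0.755] yaw 0.6 lo [0.503 0.178 0.063] hi [0.569 0.26  0.12 ]
top amber col 180 72 c [0.4903 0.2114 0.1053] n [0.782 0.059 0.62 ] yaw 4.3 lo [0.47  0.177 0.055] hi [0.534 0.255 0.131]
top green white 918 356 c [0.6042 0.0159 0.0964] n [0.569 0.079 0.819] yaw 7.9 lo [ 0.548 -0.025  0.067] hi [0.641 0.058 0.136]
top green col 133 58 c [0.562  0.0109 0.1052] n [0.855 0.066 0.514] yaw 4.4 lo [ 0.547 -0.028  0.069] hi [0.586 0.05  0.132]
top rack white 571 495 c [ 0.6089 -0.2278  0.0633] n [ 0.701 -0.021  0.713] yaw -1.7 lo [ 0.583 -0.271  0.031] hi [ 0.639 -0.185  0.089]
top rack yellow 1001 873 c [ 0.669  -0.2289  0.0652] n [-0.707  0.018  0.707] yaw 178.6 lo [ 0.637 -0.271  0.033] hi [ 0.701 -0.187  0.096]
scene table z -0.0004320212682939307
scene amber white 854 629 c [0.5382 0.2172 0.0917] n [0.705 0.019 0.709] yaw 1.6 lo [0.508 0.177 0.062] hi [0.568 0.263 0.121]
scene amber col 188 59 c [0.5115 0.1858 0.0793] n [ 0.753 -0.027  0.658] yaw -2.0 lo [0.469 0.177 0.039] hi [0.544 0.247 0.125]
scene green white 1347 827 c [0.6135 0.0151 0.0916] n [0.689 0.06  0.722] yaw 5.0 lo [ 0.579 -0.027  0.062] hi [0.645 0.059 0.12 ]
scene green col 174 70 c [ 0.5897 -0.0194  0.0798] n [ 0.73  -0.01   0.683] yaw -0.8 lo [ 0.546 -0.029  0.044] hi [0.624 0.042 0.127]
scene rack white 1388 1281 c [ 0.6096 -0.2291  0.0609] n [ 0.704 -0.027  0.71 ] yaw -2.2 lo [ 0.582 -0.272  0.034] hi [ 0.638 -0.185  0.087]
scene rack yellow 814 766 c [ 0.6696 -0.2324  0.0676] n [-0.702  0.034  0.711] yaw 177.2 lo [ 0.635 -0.273  0.032] hi [ 0.7   -0.188  0.096]
```

```bash
cat > m.py <<'E'
from h import *
def face(n,p,d,roi,kind,zmin=.03):
    """fit a 45-degree face: centre of its rectangle in the (yawed) slope frame"""
    X=cloud(n,d); hsv=cv2.cvtColor(p,cv2.COLOR_RGB2HSV); a,b,c,e=roi
    P=X[b:e,a:c]; H=hsv[b:e,a:c]; m=(P[...,2]>zmin)&(d[b:e,a:c]>0)
    m&=((H[...,1]<70)&(H[...,2]>120)) if kind=="white" else ((abs(H[...,0].astype(int)-25)<8)&(H[...,1]>120))
    m=cv2.erode(m.astype(np.uint8),np.ones((2,2)))>0
    Q=P[m]; c0,nn,mm=plane(Q); q=Q[mm]
    s=1 if kind=="white" else -1
    # lateral edges -> in-plane rectangle
    y=np.cross(nn,np.cross([0,0,1.],nn)); h=np.cross([0,0,1.],nn); h/=np.linalg.norm(h); u=np.cross(nn,h)
    uv=np.stack([(q-c0)@h,(q-c0)@u],1); r=cv2.minAreaRect((uv*1000).astype(np.float32))
    ce=c0+h*r[0][0]/1000+u*r[0][1]/1000
    return c0,nn,ce,r[1],r[2]
E
python3 - <<'E'
from m import *
rois={"top":dict(amber=(160,170,215,235),green=(243,140,295,205),rack=(338,112,390,195)),
"scene":dict(amber=(305,135,360,195),green=(290,190,345,255),rack=(222,268,308,340))}
for n in rois:
    z=np.load(n+".npz"); p,d=z["p"],z["d"]
    for k,roi in rois[n].items():
        for kind in (["white","yellow"] if k=="rack" else ["white"]):
            c0,nn,ce,sz,an=face(n,p,d,roi,kind,.03 if k=="rack" else .058); print(n,k,kind,"n",nn.round(3),"ce",ce.round(4),"c0",c0.round(4),np.round(sz,1),round(an,1))
a=.0
# reach check: TCP poses
def pose(c,yaw,flip):
    R=yawR(yaw); x=R@[.7071,0,-.7071]; zz=R@[.7071,0,.7071]
    out=[]
    for s in(1,-1):
        Y=s*zz; M=np.stack([np.cross(Y,x),Y,x],1); out.append(M)
    return np.array(c)-.063*x+.019*x,out
for nm,c,y in(("amber",(.5245,.218,.077),.02),("green",(.599,.0148,.077),.08),("rack",(.638,-.23,.09),-.033)):
    for up in(0,.12,.2):
        t,Ms=pose(c,y,0)
        for M in Ms:
            q=robot.ik(t+[0,0,up],M); print(nm,up,t.round(3),None if q is None else np.round(q,1))
E
```

```text
top amber white n [0.665 0.013 0.746] ce [0.5366 0.217  0.0935] c0 [0.536  0.2172 0.0939] [79.2 78. ] 90.0
top green white n [0.587 0.069 0.807] ce [0.5949 0.0141 0.1048] c0 [0.6082 0.0159 0.0949] [107.7  77.3] 88.9
top rack white n [ 0.702 -0.022  0.712] ce [ 0.6084 -0.2286  0.0638] c0 [ 0.607  -0.2278  0.0652] [69.5 84.7] 89.1
top rack yellow n [-0.709  0.017  0.705] ce [ 0.668  -0.2308  0.0644] c0 [ 0.6683 -0.2304  0.0646] [80.4 85.4] 0.2
scene amber white n [0.705 0.021 0.708] ce [0.5381 0.2183 0.0918] c0 [0.5386 0.216  0.0914] [81.1 81.7] 89.7
scene green white n [0.698 0.069 0.713] ce [0.6138 0.0157 0.0916] c0 [0.6132 0.0133 0.0925] [81.5 82.1] 90.0
scene rack white n [ 0.706 -0.027  0.708] ce [ 0.6105 -0.2287  0.06  ] c0 [ 0.6101 -0.2297  0.0604] [71.7 84.2] 89.8
scene rack yellow n [-0.701  0.034  0.712] ce [ 0.6689 -0.2322  0.067 ] c0 [ 0.6717 -0.2342  0.0698] [80.2 81.4] 1.1
amber 0 [0.493 0.217 0.108] None
amber 0 [0.493 0.217 0.108] None
amber 0.12 [0.493 0.217 0.108] None
amber 0.12 [0.493 0.217 0.108] None
amber 0.2 [0.493 0.217 0.108] None
amber 0.2 [0.493 0.217 0.108] None
green 0 [0.568 0.012 0.108] None
green 0 [0.568 0.012 0.108] None
green 0.12 [0.568 0.012 0.108] None
green 0.12 [0.568 0.012 0.108] None
green 0.2 [0.568 0.012 0.108] None
green 0.2 [0.568 0.012 0.108] None
rack 0 [ 0.607 -0.229  0.121] [ -15.4   10.6  -27.2  -50.6  -12.4 -120.4]
rack 0 [ 0.607 -0.229  0.121] [-15.4  10.6 -27.2 -50.6 -12.4  59.6]
rack 0.12 [ 0.607 -0.229  0.121] [  -5.4   -0.3  -34.1  -12.4  -11.6 -165.4]
rack 0.12 [ 0.607 -0.229  0.121] [ -5.4  -0.3 -34.1 -12.4 -11.6  14.6]
rack 0.2 [ 0.607 -0.229  0.121] [  -4.8   -5.4  -29.8   -5.9  -20.8 -172.4]
rack 0.2 [ 0.607 -0.229  0.121] [ -4.8  -5.4 -29.8  -5.9 -20.8   7.6]
```

```bash
cat >> h.py <<'E'
X0=np.array([.70711,0,-.70711]);Z0=np.array([.70711,0,.70711]);Y0=np.array([0,1.,0])
def tool(c,yaw,th,sg,flip=False,off=0.):
    """TCP pose gripping the tab of a dish at centre c, th=approach angle in the dish plane (deg)"""
    R=yawR(yaw); x,y,z=R@X0,R@Y0,R@Z0
    if flip: y,z=-y,-z
    t=np.radians(th); tz=np.cos(t)*x+np.sin(t)*y; ty=sg*z
    return np.asarray(c)-.063*x+(.019-off)*tz, np.stack([np.cross(ty,tz),ty,tz],1)
E
python3 - <<'E'
from h import *
A=((.5245,.218,.077),.02,False);G=((.599,.0148,.077),.09,False)
S=((.640,-.23,.092),-.033,True); S2=(tuple(np.array(S[0])+.04*(yawR(-.033)@Z0)),-.033,True)
for th in range(-100,101,10):
  for sg in(1,-1):
    row=[]
    for g in(A,G,S,S2):
        for up in(0,.12):
            p,M=tool(g[0],g[1],th,sg,g[2]); q=robot.ik(p+[0,0,up],M); row.append("-" if q is None else str(np.round(q).astype(int).tolist()))
    if sum(r!="-" for r in row)>5: print(th,sg,*row)
E
```

```text
-100 1 [61, 61, -11, 25, -114, 52] [61, 51, -13, 27, -121, 56] [45, 56, -30, 44, -100, 47] [44, 45, -32, 45, -106, 53] [-39, 63, 34, -73, -132, 78] [-40, 54, 34, -79, -135, 67] [-39, 62, 38, -77, -133, 72] [-40, 54, 38, -83, -136, 61]
-100 -1 [61, 61, -11, 25, -114, -128] [61, 51, -13, 27, -121, -124] [45, 56, -30, 44, -100, -133] [44, 45, -32, 45, -106, -127] [-39, 63, 34, -73, -132, -102] [-40, 54, 34, -79, -135, -113] [-39, 62, 38, -77, -133, -108] [-40, 54, 38, -83, -136, -119]
-90 1 [64, 56, -16, 29, -106, 53] [63, 46, -17, 30, -113, 58] [47, 51, -37, 49, -91, 47] [46, 40, -38, 49, -98, 55] [-40, 58, 28, -69, -123, 81] [-41, 49, 29, -74, -127, 71] [-40, 57, 32, -72, -124, 76] [-41, 49, 33, -77, -127, 65]
-90 -1 [64, 56, -16, 29, -106, -127] [63, 46, -17, 30, -113, -122] [47, 51, -37, 49, -91, -133] [46, 40, -38, 49, -98, -125] [-40, 58, 28, -69, -123, -99] [-41, 49, 29, -74, -127, -109] [-40, 57, 32, -72, -124, -104] [-41, 49, 33, -77, -127, -115]
-80 1 [66, 51, -23, 32, -97, 53] [66, 41, -23, 33, -105, 59] [48, 45, -44, 55, -84, 45] [48, 33, -43, 54, -91, 55] [-41, 52, 22, -66,
[... 3184 characters left out ...]
[-12, 46, -14, -79, -97, 105] [-12, 32, -14, -80, -99, 92] [-25, 52, 7, -68, -111, 93] [-26, 41, 7, -72, -115, 83] [18, 48, -43, 70, -90, 44] [18, 37, -43, 70, -93, 54] [17, 46, -40, 71, -91, 49] [17, 36, -39, 72, -95, 59]
100 1 [-10, 52, -8, -78, -105, -75] [-11, 39, -9, -80, -108, -86] [-23, 57, 13, -69, -120, -87] [-24, 47, 12, -74, -123, -97] [18, 54, -36, 63, -97, -135] [18, 43, -37, 65, -101, -127] [17, 52, -33, 65, -99, -131] [17, 42, -34, 67, -103, -122]
100 -1 [-10, 52, -8, -78, -105, 105] [-11, 39, -9, -80, -108, 94] [-23, 57, 13, -69, -120, 93] [-24, 47, 12, -74, -123, 83] [18, 54, -36, 63, -97, 45] [18, 43, -37, 65, -101, 53] [17, 52, -33, 65, -99, 49] [17, 42, -34, 67, -103, 58]
```

```bash
cat > fk.py <<'E'
from h import *
from scipy.spatial.transform import Rotation as Ro
from scipy.optimize import least_squares
def fk(q,p,s=(1,1)):
    q=np.radians(q); a1,h,L,a3,d4,d6=p
    r=lambda ax,t:Ro.from_rotvec(np.array(ax)*t).as_matrix()
    R1=r([0,0,1],q[0]);R2=R1@r([0,1,0],q[1]);R3=R2@r([0,1,0],q[2])
    w=R1@[a1,0,h]+R2@[0,0,L]+R3@[d4,0,a3]
    R5=R3@r([1,0,0],s[0]*q[3])@r([0,-1,0],q[4]); R6=R5@r([1,0,0],s[1]*q[5])
    return w+R6@[d6,0,0],R6[:,0],w
E
cat > cfg.py <<'E'
from h import *
A=((.524,.218,.077),.026);G=((.599,.0145,.077),.10);S=(np.array((.623,-.2296,.077)),-.036)
E
python3 - <<'E'
from fk import *; from cfg import *
sam=[]
for g,f in((A,0),(G,0),(S,1)):
    for th in(-90,-70,-40,70,90):
        for up in(0,.1):
            p,M=tool(*g,th,1,f); q=robot.ik(p+[0,0,up],M)
            if q is not None: sam.append((q,p+[0,0,up],M[:,2]))
best=None
for s0 in(1,-1):
    F=lambda x:np.concatenate([np.r_[fk(q,x,(s0,1))[0]-p,.1*(fk(q,x,(s0,1))[1]-z)] for q,p,z in sam])
    r=least_squares(F,[.1,.4,.4,.05,.4,.3]); print(s0,r.cost,r.x.round(4),abs(r.fun).max())
    if best is None or r.cost<best[0]: best=(r.cost,s0,r.x)
np.savez("fk.npz",s=best[1],x=best[2])
for n,k,roi in(("scene","jar",(360,118,386,156)),("scene","carton",(105,315,212,418)),("top","jar",(85,175,125,212)),("top","carton",(420,135,488,202))):
    z=np.load(n+".npz"); X=cloud(n,z["d"]); a,b,c,e=roi; P=X[b:e,a:c].reshape(-1,3); P=P[P[:,2]>.09]; print(n,k,P.min(0).round(3),P.max(0).round(3))
Sv=S[0]; 
def up(z):return np.array([0,0,z])
def show(name,qs):
    for qa,qb in zip(qs,qs[1:]):
        for t in np.linspace(0,1,5):
            T,zz,w=fk(np.array(qa)*(1-t)+np.array(qb)*t,best[2],(best[1],1)); print(name,T.round(3),zz.round(2),"wrist",w.round(3))
pre,M=tool(*A,-40,1,False,.07); gr,_=tool(*A,-40,1)
n=yawR(S[1])@Z0; x=yawR(S[1])@X0
hov,MS=tool(S[0]+.09*n-.02*x,S[1],-40,1,True)
Q=[robot.read_qpos(),robot.ik(pre,M),robot.ik(gr,M),robot.ik(gr+up(.15),M),robot.ik(hov+up(.05),MS),robot.ik(hov,MS)]
print([None if q is None else np.round(q) for q in Q])
if all(q is not None for q in Q): show("a",[Q[0],Q[1]]); show("b",[Q[3],Q[4]])
E
```

```text
1 0.8751725214454541 [ 0.5397  0.2555 -0.0596 -0.1656 -0.0486 -0.3385] 0.28249437912000175
-1 0.356814228888144 [ 0.398  -0.0464  0.0285  0.3354 -0.013   0.3552] 0.2053292584535218
scene jar [ 0.506 -0.585  0.09 ] [0.931 0.458 0.803]
scene carton [ 0.503 -0.585  0.09 ] [ 0.931 -0.385  0.803]
top jar [0.296 0.001 0.09 ] [0.565 0.453 1.168]
top carton [ 0.296 -0.523  0.09 ] [6.420e-01 1.000e-03 1.168e+00]
[array([ 92.,  21.,   1.,  -0., -70., -17.]), array([ 78.,  24., -47.,  46., -69.,  49.]), array([ 69.,  26., -53.,  57., -63.,  44.]), array([ 72.,  14., -45.,  48., -76.,  61.]), array([-38.,  23.,   3., -60., -76.,  72.]), array([-38.,  26.,   1., -61., -74.,  77.])]
a [-0.02   0.509 -0.057] [ 0.   -0.02 -1.  ] wrist [-0.02   0.517  0.298]
a [ 0.08   0.515 -0.031] [ 0.19  0.17 -0.97] wrist [0.011 0.455 0.313]
a [0.176 0.505 0.011] [ 0.4   0.33 -0.86] wrist [0.034 0.389 0.315]
a [0.263 0.471 0.064] [ 0.6   0.42 -0.68] wrist [0.049 0.323 0.305]
a [0.335 0.41  0.122] [ 0.78  0.42 -0.45] wrist [0.056 0.26  0.283]
b [0.373 0.31  0.109] [ 0.86  0.28 -0.43] wrist [0.069 0.21  0.262]
b [0.423 0.239 0.015] [ 0.6   0.09 -0.8 ] wrist [0.212 0.207 0.298]
b [ 0.448  0.173 -0.024] [ 0.24  0.17 -0.96] wrist [0.362 0.111 0.315]
b [0.513 0.095 0.01 ] [ 0.16  0.5  -0.85] wrist [ 0.455 -0.084  0.311]
b [ 0.612 -0.099  0.094] [ 0.52  0.66 -0.55] wrist [ 0.429 -0.334  0.287]
```

```bash
cat > fk.py <<'E'
from h import *
from scipy.spatial.transform import Rotation as Ro
from scipy.optimize import least_squares
rx=lambda ax,t:Ro.from_rotvec(np.array(ax)*t).as_matrix()
def fk(q,p,s):
    q=np.radians(q)+np.r_[p[7:12],0]; a1,h,L,a3,d4,d6,b=p[:7]
    R1=rx([0,0,1],q[0]);R2=R1@rx([0,1,0],q[1]);R3=R2@rx([0,1,0],s[0]*q[2])
    w=R1@[a1,b,h]+R2@[0,0,L]+R3@[d4,0,a3]
    R5=R3@rx([1,0,0],s[1]*q[3])@rx([0,-1,0],s[2]*q[4])
    return w+R5@[d6,0,0],R5[:,0],w
E
python3 - <<'E'
from fk import *; from cfg import *; import itertools
sam=[(robot.read_qpos(),robot.read_position(),robot.read_tcp_rot()[:,2])]
for g,f in((A,0),(G,0),(S,1)):
    for th in(-90,-70,-55,-40,70,80,90):
        for up in(0,.15):
            p,M=tool(*g,th,1,f); q=robot.ik(p+[0,0,up],M)
            if q is not None: sam.append((q,p+[0,0,up],M[:,2]))
best=None
for s in itertools.product((1,-1),repeat=3):
  for o1 in(0,-.29):
    F=lambda x:np.concatenate([np.r_[fk(q,x,s)[0]-p,.3*(fk(q,x,s)[1]-z)] for q,p,z in sam])
    r=least_squares(F,[.05,.4,.4,.05,.4,.25,0,o1,0,0,0,0],max_nfev=150)
    if best is None or r.cost<best[0]: best=(r.cost,s,r.x,abs(r.fun).max())
print(best[0],best[1],best[2].round(3),best[3]); np.savez("fk.npz",s=best[1],x=best[2])
def show(name,qs):
    for qa,qb in zip(qs,qs[1:]):
        for t in np.linspace(0,1,7):
            T,zz,w=fk(np.array(qa)*(1-t)+np.array(qb)*t,best[2],best[1]); print(name,T.round(3),zz.round(2),"wrist",w.round(3))
up=lambda z:np.array([0,0,z])
pre,M=tool(*A,-40,1,False,.07); gr,_=tool(*A,-40,1)
n=yawR(S[1])@Z0; x=yawR(S[1])@X0
hov,MS=tool(S[0]+.09*n-.02*x,S[1],-40,1,True)
Q=[robot.read_qpos(),robot.ik(pre,M),robot.ik(gr,M),robot.ik(gr+up(.15),M),robot.ik(hov+up(.05),MS),robot.ik(hov,MS)]
if best[3]<.02: show("a",[Q[0],Q[1]]); show("b",[Q[3],Q[4]])
E
```

```text
0.11656248014903406 (-1, -1, 1) [ 0.04   0.124  0.592  0.009  0.212  0.387 -0.072  0.017  0.327  0.161
  0.139  0.08 ] 0.12287635607163241
```

```bash
cat > cfg2.py <<'E'
from cfg import *
from scipy.spatial.transform import Rotation as Ro
def tool2(c,yaw,th,sg,phi):
    """dish rolled phi deg about its x from lid-up; returns TCP pose"""
    R=yawR(yaw); x=R@X0; q=Ro.from_rotvec(x*np.radians(phi)).as_matrix(); y,z=q@R@Y0,q@R@Z0
    t=np.radians(th); tz=np.cos(t)*x+np.sin(t)*y; ty=sg*z
    return np.asarray(c)-.063*x+.019*tz, np.stack([np.cross(ty,tz),ty,tz],1)
def via(c,yaw,th,sg,phis=(45,90,135)):
    return [tool2(c[i],yaw[i],th,sg,p) for i,p in enumerate(phis)]
E
python3 - <<'E'
from cfg2 import *
n=yawR(S[1])@Z0; x=yawR(S[1])@X0
for th,g in((-40,A),(70,G)):
  for sg in(1,-1):
    c0=np.array(g[0])+[0,0,.15]; c1=S[0]+.1*n-.02*x+[0,0,.06]
    for d in(1,-1):
      print(th,sg,d)
      for f in(0,.25,.5,.75,1):
        c=c0*(1-f)+c1*f+np.array([0,0,.06*np.sin(np.pi*f)]); p,M=tool2(c,g[1]*(1-f)+S[1]*f,th,sg,d*180*f); q=robot.ik(p,M); print(f,p.round(3),M[:,2].round(2),None if q is None else np.round(q).astype(int))
E
```

```text
-40 1 1
0 [0.49  0.205 0.261] [ 0.56 -0.63 -0.54] [ 72  14 -45  48 -76  61]
0.25 [0.523 0.097 0.296] [ 0.23 -0.45 -0.86] [ 51   4 -29  29 -73  61]
0.5 [ 0.559 -0.007  0.31 ] [ 0.09 -0.   -1.  ] [ 21   4 -11   2 -71  68]
0.75 [ 0.6   -0.11   0.294] [ 0.23  0.45 -0.86] [-12  11   2 -30 -75  74]
1 [ 0.646 -0.218  0.256] [ 0.56  0.62 -0.54] [-37  22   5 -59 -77  70]
-40 1 -1
0 [0.49  0.205 0.261] [ 0.56 -0.63 -0.54] [ 72  14 -45  48 -76  61]
0.25 [0.535 0.097 0.309] [ 0.87 -0.45 -0.22] None
0.5 [ 0.576 -0.007  0.327] [ 1.   -0.   -0.09] [ -39   -5  -51 -129  -53   57]
0.75 [ 0.613 -0.11   0.306] [ 0.87  0.44 -0.22] [-44   9 -22 -89 -67  59]
1 [ 0.646 -0.218  0.256] [ 0.56  0.62 -0.54] [-37  22   5 -59 -77  70]
-40 -1 1
0 [0.49  0.205 0.261] [ 0.56 -0.63 -0.54] [  72   14  -45   48  -76 -119]
0.25 [0.523 0.097 0.296] [ 0.23 -0.45 -0.86] [  51    4  -29   29  -73 -119]
0.5 [ 0.559 -0.007  0.31 ] [ 0.09 -0.   -1.  ] [  21    4  -11    2  -71 -112]
0.75 [ 0.6   -0.11   0.294] [ 0.23  0.45 -0.86] [ -12   11    2  -30  -75 -106]
1 [ 0.646 -0.218  0.256] [ 0.56  0.62 -0.54] [ -37   22    5  -59
[... 1171 characters left out ...]
.15  0.96 -0.24] [-27  27  -1 -69 -99  79]
0.25 [ 0.587 -0.036  0.317] [0.67 0.71 0.23] [ -45   31  -20  -97 -101   82]
0.5 [ 0.612 -0.109  0.337] [0.91 0.03 0.42] [ -49   42  -46 -130 -114   89]
0.75 [ 0.628 -0.183  0.314] [ 0.71 -0.67  0.23] None
1 [ 0.639 -0.248  0.262] [ 0.21 -0.95 -0.24] [ 13  25 -48  86 -77  60]
70 -1 -1
0 [0.557 0.028 0.267] [ 0.15  0.96 -0.24] [-27  27  -1 -69 -99  79]
0.25 [ 0.57  -0.038  0.299] [-0.27  0.65 -0.71] [ -11   26   20  -38 -108   75]
0.5 [ 0.587 -0.11   0.312] [-0.42 -0.01 -0.91] [   7   27   18   -2 -106   85]
0.75 [ 0.61  -0.183  0.297] [-0.23 -0.66 -0.71] [ 19  24 -12  34 -86  85]
1 [ 0.639 -0.248  0.262] [ 0.21 -0.95 -0.24] [ 13  25 -48  86 -77  60]
```

```bash
python3 - <<'E'
from cfg2 import *
import cv2
c=np.array(A[0])+.0007*Z0; th=-40
pre,M=tool(c,A[1],th,1,False,.07); gr,_=tool(c,A[1],th,1)
robot.move_gripper(.45)
robot.goto(pre,M); print(robot.read_t())
robot.servo_line(gr,speed=.06); print(robot.read_t(),robot.read_force(),robot.read_position()-gr)
p,d=robot.grab_frame("scene"); cv2.imwrite("pics/a1.png",cv2.resize(p[110:230,260:420,::-1],(800,600)))
E
```

```text
2.8333
4.15 [ 0.83894722  0.19970521 -0.24463781] [-5.87741236e-06  4.06681833e-04  1.25434284e-04]
```

View pics/a1.png

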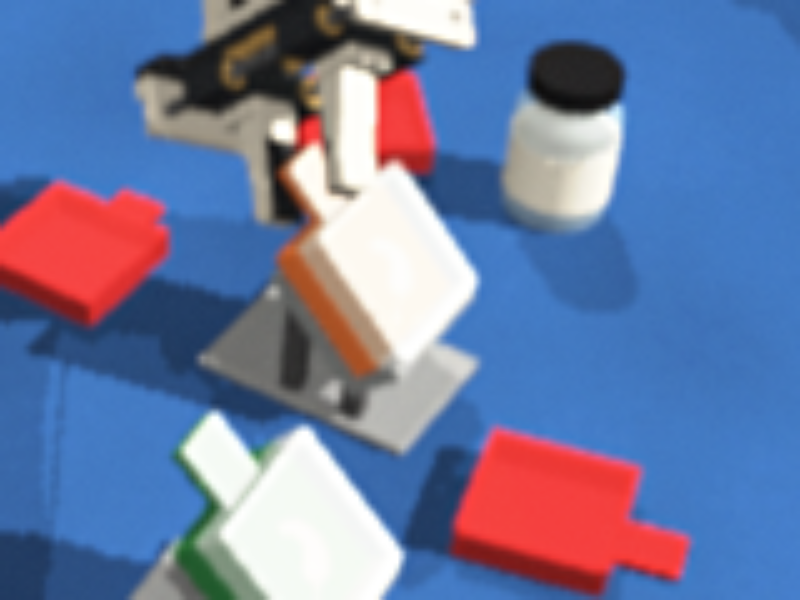

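The crop shows the fingers straddling the orange tab, with the tab at about (310,180) and the upper finger tip at (345,185). Nothing is touching, so I'll close, lift and flip.

```bash
python3 - <<'E'
from cfg2 import *
c=np.array(A[0])+.0007*Z0; th=-40
robot.move_gripper(0); print("w*88",robot.read_grip_width()*88,robot.read_finger_force(),robot.read_force().round(2),robot.read_t())
gr,M=tool(c,A[1],th,1); n0=yawR(A[1])@Z0
robot.servo_line(gr+.02*n0,speed=.05); robot.servo_line(gr+[0.014,0,.16],speed=.15)
n=yawR(S[1])@Z0; x=yawR(S[1])@X0
c0=c+[0.014,0,.16]; c1=S[0]+.09*n-.012*x
for f in(.25,.5,.75,1):
    cc=c0*(1-f)+c1*f+np.array([0,0,.07*np.sin(np.pi*f)]); p,Mm=tool2(cc,A[1]*(1-f)+S[1]*f,th,1,180*f)
    robot.servo_line(p,Mm,speed=.12)
print("w*88",robot.read_grip_width()*88,robot.read_force().round(2),robot.read_t())
p,d=robot.grab_frame("scene"); cv2.imwrite("pics/a2.png",cv2.resize(p[200:380,190:430,::-1],(800,600)))
np.savez("a2.npz",p=p,d=d)
E
```

```text
w*88 9.91169302738406 29.98666137456894 [-3.36  0.28 -0.02] 4.7917
w*88 9.560454250268313 [ 0.05  0.79 -2.11] 11.0
```

View pics/a2.png

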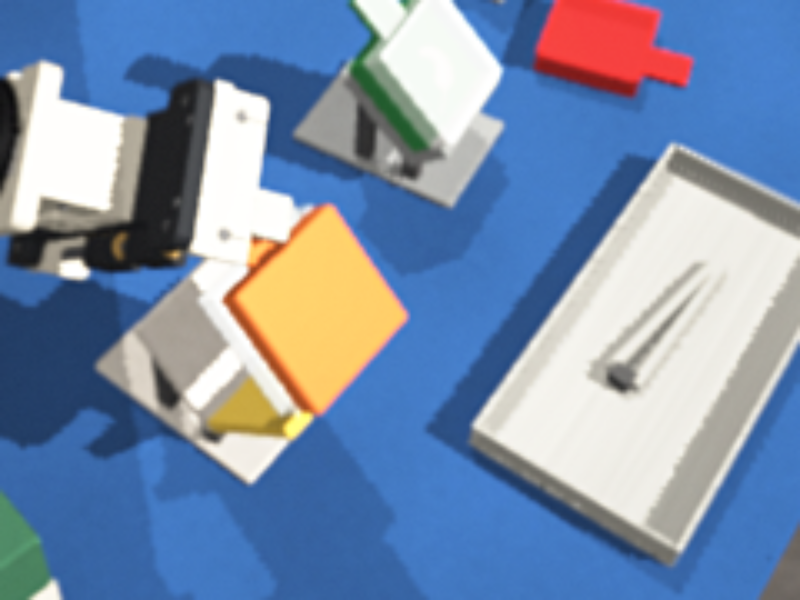

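The dish is held closed and flipped. Its orange base face is up, centred at crop (320,310), above the rack. I'll measure that face against the commanded pose.

```bash
cat >> m.py <<'E'
def cface(n,p,d,roi,hue,frame,zmin=.05):
    """coloured 45-degree face; returns fitted normal, centre and in-plane angle in the yawed slope frame"""
    X=cloud(n,d); H=cv2.cvtColor(p,cv2.COLOR_RGB2HSV); a,b,c,e=roi
    P=X[b:e,a:c]; H=H[b:e,a:c]; m=(abs(H[...,0].astype(int)-hue[0])<=hue[1])&(H[...,1]>90)&(P[...,2]>zmin)
    nl,lab,st,_=cv2.connectedComponentsWithStats(m.astype(np.uint8)); m=lab==1+np.argmax(st[1:,4])
    c0,nn,mm=plane(P[m]); q=(P[m][mm]-frame[0])@np.stack([yawR(frame[1])@v for v in(X0,Y0,Z0)],1)
    r=cv2.minAreaRect((q[:,:2]*1000).astype(np.float32))
    return nn,np.r_[r[0],q[:,2].mean()*1000],r[1],r[2]
E
python3 - <<'E'
from m import *; from cfg2 import *
n=yawR(S[1])@Z0; x=yawR(S[1])@X0; c1=S[0]+.09*n-.012*x
z=np.load("a2.npz")
nn,ce,sz,an=cface("scene",z["p"],z["d"],(240,245,320,330),(12,12),(c1,S[1])); print(nn.round(3),np.round(ce,1),np.round(sz,1),an)
p,d=robot.grab_frame("top"); nn,ce,sz,an=cface("top",p,d,(320,80,410,210),(12,12),(c1,S[1])); print(nn.round(3),np.round(ce,1),np.round(sz,1),an)
E
```

```text
[ 0.703 -0.027  0.71 ] [-1.4 -2.  21.1] [80.7 80.3] 89.52163696289062
[ 0.699 -0.017  0.715] [-2.8 -0.9 21.6] [80.1 79. ] 1.0890055894851685
```

```bash
cat > place.py <<'E'
from cfg2 import *
def place(seat,th,sg,start,dy,release,log=True):
    """start=(along slope, along normal) offset now; lower, then slide to the ledge by force, release"""
    R=yawR(S[1]); n,x,y=R@Z0,R@X0,R@Y0; p0,M=tool(seat,S[1],th,sg,True)
    at=lambda a,b:p0+a*x+b*n+dy*y
    robot.servo_line(at(start[0],.012),speed=.08); robot.dwell(.3)
    f0=robot.read_force(); b=.012; a=start[0]
    while b>-.006:
        b-=.001; robot.servo_line(at(a,b),speed=.02); f=(robot.read_force()-f0)@n
        if f>2.5: break
    print("normal contact b",round(b,4),f); b+=.0003
    while a<.008:
        a+=.001; robot.servo_line(at(a,b),speed=.02); f=robot.read_force()-f0
        if -f@x>5: break
    print("ledge a",round(a,4),(f@x).round(2),(f@n).round(2))
    robot.servo_line(at(a-.0005,b),speed=.02); print((robot.read_force()-f0).round(2),"t",robot.read_t())
    robot.move_gripper(release); robot.dwell(.3); print("w",robot.read_grip_width()*88,robot.read_t())
    tip,_=at(a,b),0
    robot.servo_line(tip-.06*M[:,2],speed=.06); print(robot.read_t()); return tip-.06*M[:,2],M
E
python3 - <<'E'
from place import *
place(S[0],-40,1,(-.012,.09),.0013,.3)
E
```

```text
normal contact b -0.002 4.232306620057031
ledge a 0.0 -10.48 7.65
[ 1.74 -0.36  8.25] t 19.275
w 26.326312989945166 20.125
21.2667
```

```bash
python3 - <<'E'
from m import *; from cfg2 import *
p0=robot.read_position(); robot.servo_line(p0+[-.04,0,.14],speed=.2)
p,d=robot.grab_frame("scene"); cv2.imwrite("pics/a3.png",cv2.resize(p[190:370,200:440,::-1],(800,600)))
for n,roi,gr in(("scene",(225,250,330,340),(285,185,350,255)),("top",(320,80,410,210),None)):
    if n=="top": p,d=robot.grab_frame(n)
    try:
        nn,ce,sz,an=cface(n,p,d,roi,(12,10),S); print(n,nn.round(3),np.round(ce,1),np.round(sz,1),an)
    except Exception as e: print(e)
    if gr: c0,nn,ce,sz,an=face(n,p,d,gr,"white",.058); print("green",nn.round(3),ce.round(4),(ce-.02*nn).round(4),np.round(sz,1),an)
print(robot.read_t(),robot.read_position(),robot.read_qpos().round())
E
```

```text
scene [0.59  0.331 0.737] [-14.8 -12.7  16.1] [ 52.2 122.8] 87.48233795166016
green [0.699 0.071 0.711] [0.6137 0.0158 0.0917] [0.5997 0.0144 0.0775] [81.1 82.4] 0.5600049495697021
top [ 0.698 -0.018  0.716] [-2.5 -0.5 20.5] [80.1 82.4] 89.71981811523438
22.2417 [ 0.51419409 -0.25139867  0.28061075] [-48.  16.  -1. -57. -85.  75.]
```

View pics/a3.png

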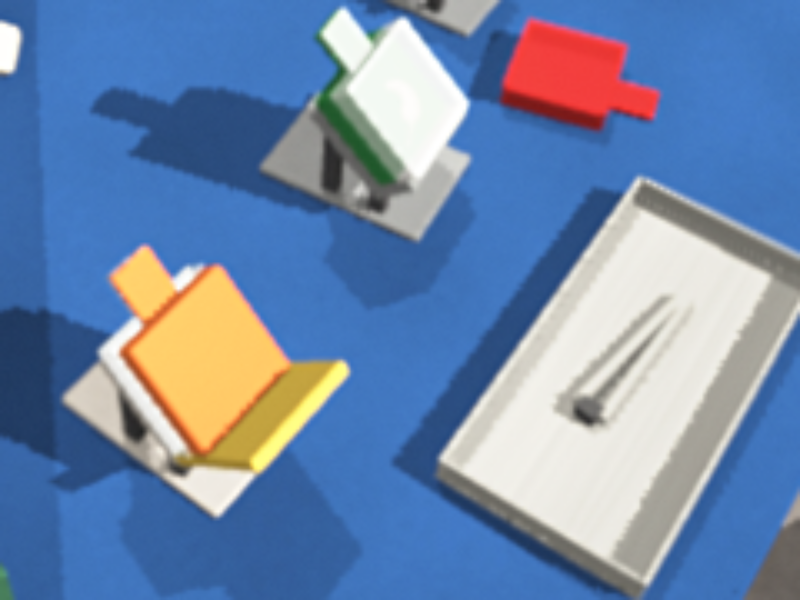

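The crop shows the orange dish seated in the rack at (205,350), square and lid down against the yellow ledge, with its tab free at the upper end. Next is the green dish, gripped from the rack side.

```bash
python3 - <<'E'
from cfg2 import *
c=np.array((.5992,.0145,.077))+.0007*Z0; th,sg,yw=70,-1,.10
pre,M=tool(c,yw,th,sg,False,.07); gr,_=tool(c,yw,th,sg)
robot.goto(pre+[0,0,.10],M); robot.servo_line(pre,speed=.12); print(robot.read_t(),robot.read_qpos().round())
robot.move_gripper(.45); robot.servo_line(gr,speed=.08); print(robot.read_force().round(2))
p,d=robot.grab_frame("scene"); cv2.imwrite("pics/g1.png",cv2.resize(p[160:310,200:400,::-1],(800,600))); print(robot.read_t())
E
```

```text
24.1 [-32.  40.  -0. -64. -98.  92.]
[-0.65 -0.91 -0.14]
25.6833
```

View pics/g1.png

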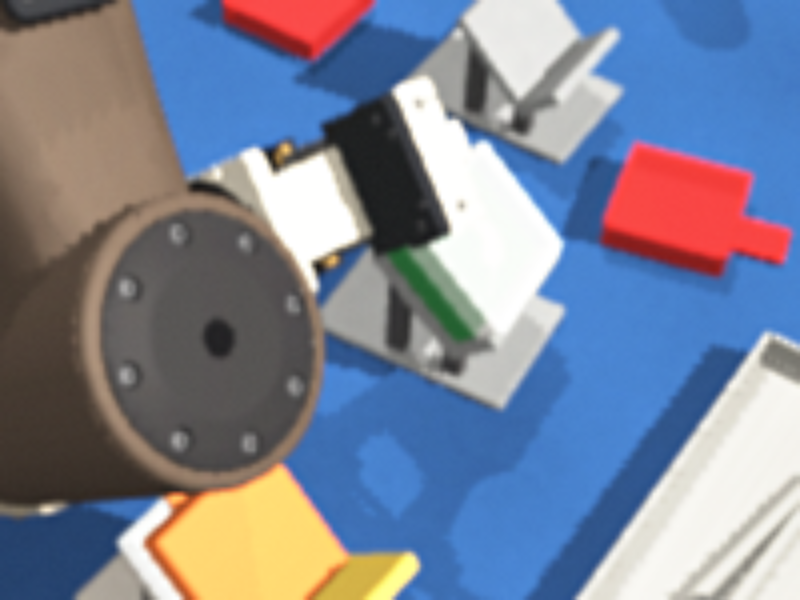

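The crop shows the gripper on the green tab at (410,190) with the dish still seated. The forearm is above the orange dish without touching it.

```bash
python3 - <<'E'
from m import *; from cfg2 import *
c=np.array((.5992,.0145,.077))+.0007*Z0; th,sg,yw=70,-1,.10
gr,M=tool(c,yw,th,sg)
robot.move_gripper(0); print("w",robot.read_grip_width()*88,robot.read_force().round(2))
n0=yawR(yw)@Z0
robot.servo_line(gr+.02*n0,speed=.06); robot.servo_line(gr+[0.014,0,.16],speed=.18)
n=yawR(S[1])@Z0; x=yawR(S[1])@X0
c0=c+[0.014,0,.16]; c1=S[0]+.10*n-.012*x
for f in(.25,.5,.75,1):
    cc=c0*(1-f)+c1*f+np.array([0,0,.09*np.sin(np.pi*f)]); p,Mm=tool2(cc,yw*(1-f)+S[1]*f,th,sg,-180*f)
    robot.servo_line(p,Mm,speed=.09)
print("w",robot.read_grip_width()*88,robot.read_force().round(2),robot.read_t())
for nm,roi in(("top",(310,80,410,210)),("scene",(220,190,330,340))):
    p,d=robot.grab_frame(nm); nn,ce,sz,an=cface(nm,p,d,roi,(68,22),(c1,S[1])); print(nm,nn.round(3),np.round(ce,1),np.round(sz,1),an)
    if nm=="scene": cv2.imwrite("pics/g2.png",cv2.resize(p[170:350,190:430,::-1],(800,600)))
    try:
        if nm=="top": nn,ce,sz,an=cface(nm,p,d,roi,(12,10),S); print("amber",nn.round(3),np.round(ce,1),np.round(sz,1),an)
    except Exception as e: print(e)
E
```

```text
w 9.740556670962071 [-0.83 -1.1   0.81]
w 9.786711796339516 [ 0.27 -0.7  -1.53] 32.0833
top [ 0.695 -0.026  0.719] [ 0.5 -7.9 21.4] [80.9 66.2] 0.4677852988243103
amber [-0.428 -0.901  0.075] [-482.1  100.5   40.6] [  21.2 1078. ] 76.24951934814453
scene [ 0.705 -0.031  0.709] [ 0. -2. 21.] [80.6 80. ] 89.94022369384766
```

View pics/g2.png

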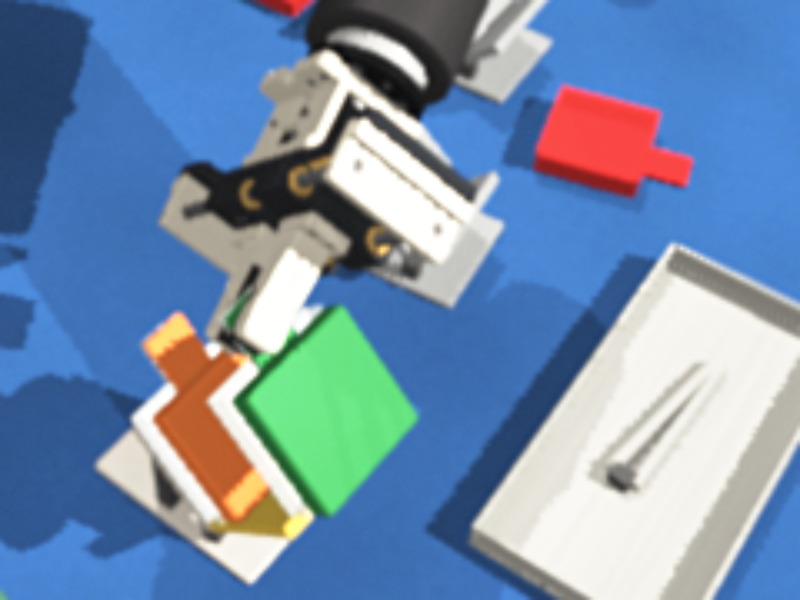

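The crop shows the green dish closed and inverted, with its base face at (325,410), above the seated orange dish. It has the same lateral offset as the orange one had, so I'll use the same correction.

```bash
sed -i 's/at(start\[0\],.012)/at(start[0],.006)/; s/ b=.012; a=/ b=.006; a=/; s/b+=.0003/b+=.0005/; s/a+=.001; robot/a+=.001 if a<-.004 else .0005; robot/' place.py
python3 - <<'E'
from place import *; from m import *
n=yawR(S[1])@Z0
tip,M=place(S[0]+.04*n,70,-1,(-.012,.06),.0013,.19)
robot.servo_line(tip-.05*M[:,2]+[-.03,0,.06],speed=.2)
for nm,roi in(("top",(310,80,410,210)),("scene",(220,190,330,340))):
    p,d=robot.grab_frame(nm)
    cv2.imwrite(f"pics/e_{nm}.png",cv2.resize(p[190:370,200:440,::-1],(800,600)) if nm=="scene" else p[:,:,::-1])
    nn,ce,sz,an=cface(nm,p,d,roi,(68,22),(S[0]+.04*n,S[1])); print(nm,nn.round(3),np.round(ce,1),np.round(sz,1),an)
print(robot.read_t())
E
```

```text
normal contact b -0.002 5.721486531627354
ledge a -0.001 -5.48 7.49
[ 5.35 -3.4   4.38] t 39.0583
w 16.78603501891214 39.7667
40.9167
top [ 0.692 -0.02   0.722] [-3.3 -0.2 20.8] [78.6 77.5] 0.07656411081552505
scene [0.672 0.004 0.74 ] [-17.1  -1.8  18.9] [111.   80.3] 1.394216775894165
41.6417
```

View pics/e_scene.png

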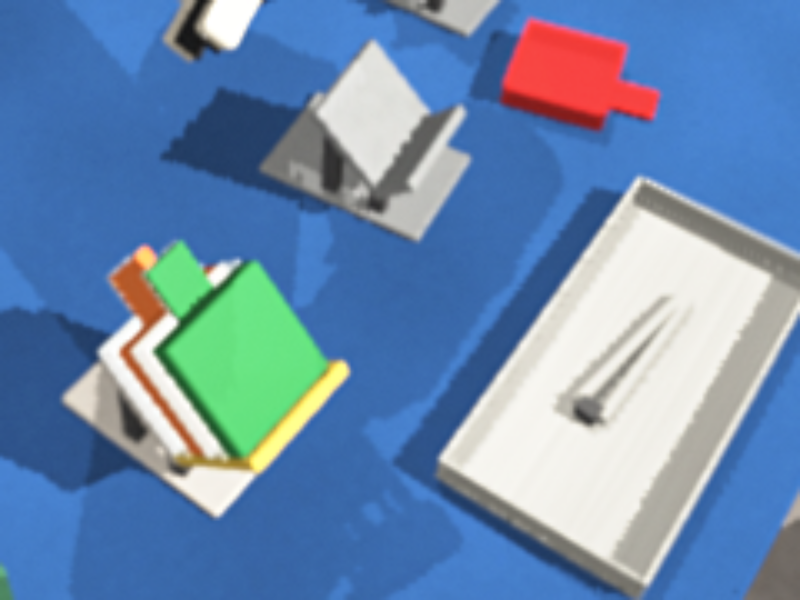

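The crop shows both dishes stacked square on the ledge, with the green base at (250,360) and the tabs at the upper end. Both are closed, and the gripper is clear.

```bash
python3 - <<'E'
from rig import robot
robot.dwell(.5); print(robot.read_t(),robot.job_done())
E
```

```text
the job is handed in; nothing more can be done
42.1417 None
```

I turned both dishes upside down without opening them and stacked them lid-side down in the rack, orange below and green on top, square to within about a millimetre sideways and against the ledge. I handed the job in at 42 s with the gripper clear; no verdict came back.

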